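# Turn the board over for soldering underneath

### The arm

A 6-joint arm with a two-finger parallel gripper is mounted at the origin on the work surface. World frame = base frame: x ahead of the robot, y to its left, z up, the work surface at z = 0. Lengths are in m, angles in rad, forces in N, time in s.
With the tool pointing down it reaches from about 0.375 to 0.975 m from the base axis. Payload 3.8 kg.
Tool frame: the origin (TCP) lies midway between the tips of the shut fingers; the grasp point (between the pads) lies 19 mm behind it (arm.grip_depth is the distance from the TCP to the grasp point, in m); z points along the fingers, y is the line along which they close (so a half turn about z gives the same grasp; the last joint's range is limited). The gripper opens to 85 mm and grips with 20 to 120 N. Pads are 22 mm wide; open, the fingers measure 114 mm over their backs; the gripper's body (76 mm by 85 mm) begins 54 mm behind the grasp point. The pads swing forward as they close: fully open they stand 13 mm farther back than shut.
Start: joints at [-0.037, 0.264, 1.604, -0, 1.274, -0.037], TCP at [0.675, -0, 0.231] pointing down, gripper open.
Joint ranges: [-2.63, 2.63], [-0.94, 2.18], [0.31, 2.57], [-1.31, 4.45], [0, 2.66], [-2.55, 2.55]. Speed limits (rad/s): [2.57, 2.57, 3.14, 3.14, 3.14, 3.14].

### API

Orientations are given as a unit quaternion [x, y, z, w].
In Python, from station import arm gives the robot as it stands. Calls block until the motion is done:
- arm.movep(position, orientation): joint-space move of the TCP to a pose.
- arm.move_straight(position, attitude=None, max_speed=0.15, force_limit=None): straight line of the TCP; attitude=None keeps the orientation; max_speed is the mean speed in m/s. With force_limit (N) it stops when the force on the tool has changed by that much, and returns True; else False.
- arm.move_joints(angles): joint-space move.
- arm.command_gripper(opening, grip_force=None): finger opening in m; grip_force is the grip in N (None keeps the last); returns when the fingers have stopped.
- arm.hold(seconds).
- arm.solve_ik(position, orientation): joint angles nearest the present ones, or None.
- arm.state(): the state.
- arm.get_image(name): name is "scene" or "side" or "wrist"; returns (picture, depth): 420x560x3 uint8, red, green, blue; 420x560 float32, m along the optical axis (not along the pixel's ray), 0 where there is no reading.
- arm.camera_info(name): a dict with "fx", "fy", "cx", "cy" (pixels), "dist" ([k1, k2, p1, p2, k3] as OpenCV has them; the pictures are not rectified), "world_from_camera" (4x4, takes a point from camera to world coordinates); the wrist camera has in their place "hand_eye" (4x4, takes a point from camera to tool coordinates, whose origin is the TCP and whose axes are the flange's). Camera axes: x right, y up, looking along -z (the intrinsics and any distortion apply to the point x, -y, -z); pixel columns grow to the right and rows downward; lengths in m; the calibration is good to about 2 mm. A picture is of the moment at which its call begins: read the wrist's pose just before it. camera_info takes no time and is no camera call.
A pose or a line that the arm cannot do raises arm.PlanningError and nothing moves.
- arm.close_job(): hands the job in; it is judged then, once.
The state is a dict: "clock": time; "joint_positions": joint angles; "dq": joint speeds; "tau": joint torques, N m; "tcp_pos": TCP position; "tool_rot": TCP orientation; "force": force on the tool from outside, world axes, zero at the start; "wrist_torque": the same for the moment, N m; "finger_gap": finger opening in m; "finger_force": force on a finger pad.
Only numpy, scipy, OpenCV 4.12 (cv2) and the standard library are available. Lean on these libraries where they do the work, as an engineer would, in place of code of your own. Each camera call takes 0.05 s, during which the arm holds its last target. There are 200 camera calls.

### The job

Turn the board in the larger of the two tilting holders over, so that its solder side faces up and it lies level again, ready for work on its underside. Do it only by pushing gently on the edges of its metal frame with the outside of the fingers or the fingertips: do not grip or lift anything, keep off the components, and leave the holder standing where it is. Leave the smaller holder and its board, and everything else on the bench, alone.

Things in the scene. Friction and masses are not known exactly. Their poses are not given: they have to be found in the camera images.
- large_holder: Larger holder, a loose stand of 1.5 to 2.4 kg in all: base plate 126 (x) by 196 (y) by 12 mm, two uprights (26 by 10) at y = -88 and +88 mm, 110 high. Origin: centre of its underside, z up. The frame's hinge runs along its y axis, 95 mm above the origin. It slides if pushed sideways with much more than 8 N.
- large_hinge (a joint): Angle of the larger frame (rad). 0: level, components up; positive: the edge on the holder's +x side goes down, the other up; negative: the reverse. Starts within 0.45 of level. Balanced; friction of 0.1 Nm keeps it where it is pushed. It turns half a turn either way, to stops at -3.14 and +3.14, where it is level with the solder side up: either will do.
- large_frame (a point): Centre of the larger frame, on the hinge. Aluminium frame 112 (x) by 148 (y) by 8 mm, hinged at mid-width along y, with a 3 mm board at mid-thickness; z points out of the component side. Its edge bars along y span x = 44 to 56 mm on either side. Components lie within 24 mm of the hinge, up to 12 mm above mid-plane on the +z side. The solder side has only tiny pins.
- large_parts: The components on the larger board (chips, connector, metal can, capacitors); origin on the board's component face at the frame's centre. Not to be touched.
- small_holder: The smaller holder, built alike but with base 86 by 140, hinge 75 above its origin, uprights 90 high. To be left alone. (sizes in mm)
- small_edge (a point): Middle of one long edge of the smaller holder's frame (72 by 92). To be left alone. (sizes in mm)
- spool_a: A spool of solder wire standing flat on one flange, 60 across and 54 high; origin at its underside. To be left alone. (sizes in mm)
- spool_b: A second such spool, 60 across and 54 high; origin at its underside. To be left alone. (sizes in mm)
- jar: A small round flux jar, 48 across and 65 high; origin at its underside. To be left alone. (sizes in mm)
- duster: A white spray can, 64 across and 200 high; origin at its underside. To be left alone. (sizes in mm)
- screwdriver: A screwdriver about 180 long, lying down; origin at its underside. To be left alone. (sizes in mm)
- brush: A brush about 170 long, lying down; origin at its underside. To be left alone. (sizes in mm)
- tray: An open black parts tray, 90 by 130, 22 high; origin at its underside. To be left alone. (sizes in mm)
Things that resemble listed ones, but are neither listed nor needed, are in the scene too. What is shaped like the large_holder but red is not meant.

How it is judged:
At the end, for the whole second after the job is handed in: The larger board lies solder side up, level within 11 degrees, at rest and free of the robot; its holder stands upright, within 20 mm of where it was (angle between large_frame's own z axis and vertical above 2.95 rad and angular speed of large_parts below 0.1 rad/s and angle between large_holder's own z axis and vertical below 0.05 rad and distance of large_holder from where it was at the start of the episode below 0.02 m and height (world z) of large_holder below 0.008 m); the robot touches nothing.
It fails at once if the components of the larger board are touched (over 1.5 N) (contact force between large_parts and the fingers above 1.5 N or contact force between large_parts and the arm above 1.5 N).
It fails at once if the larger holder is lifted by over 10 mm, tipped by over 0.15 rad or shoved over 20 mm (height (world z) of large_holder above 0.01 m or angle between large_holder's own z axis and vertical above 0.15 rad or distance of large_holder from where it was at the start of the episode above 0.02 m).
It fails at once if the fingers squeeze or push the larger holder or its frame with over 35 N (contact force between the fingers and large_holder above 35 N).
It fails at once if the smaller holder is moved over 20 mm or its board is turned (its edge moves over 20 mm) (distance of any of small_holder, small_edge from where it was at the start of the episode above 0.02 m).
It fails at once if something else on the bench is moved over 30 mm (distance of any of spool_a, spool_b, jar, duster, screwdriver, brush, tray from where it was at the start of the episode above 0.03 m).
It also fails if it takes over 51 s, if anything falls off the work surface, if the arm or the gripper's body presses on something with over 40 N, if the wrist force passes 120 N, or if a joint passes its speed limit or range.

## Working session

There is one attempt and no reset: what is moved stays moved. The work goes in short steps, each a Python script; the robot and the scene stay as the last script left them, time stands still between calls to the robot, and variables do not carry over. Pictures are saved under pics/ and viewed, at most 10 in all, crops included, and the job is handed in when it is done.

```bash
ls; mkdir -p pics; cat > h.py <<'E'
import numpy as np, cv2
from station import arm
def save(n,img): cv2.imwrite('pics/'+n+'.png',cv2.cvtColor(img,cv2.COLOR_RGB2BGR))
def cloud(name):
    """picture, world points per pixel (nan where no depth)"""
    s=arm.state(); img,d=arm.get_image(name); c=arm.camera_info(name)
    K=np.array([[c['fx'],0,c['cx']],[0,c['fy'],c['cy']],[0,0,1]])
    h,w=d.shape; u,v=np.meshgrid(np.arange(w),np.arange(h))
    p=cv2.undistortPoints(np.stack([u,v],-1).reshape(-1,1,2).astype(np.float64),K,np.array(c['dist'],float)).reshape(h,w,2)
    P=np.stack([p[...,0]*d,-p[...,1]*d,-d,np.ones_like(d)],-1)
    if 'world_from_camera' in c: T=np.array(c['world_from_camera'])
    else:
        from scipy.spatial.transform import Rotation as R
        T=np.eye(4);T[:3,:3]=R.from_quat(s['tool_rot']).as_matrix();T[:3,3]=s['tcp_pos'];T=T@np.array(c['hand_eye'])
    W=(P@T.T)[...,:3]; W[d<=0]=np.nan
    return img,W
E
python3 - <<'E'
from h import *
for n in ['scene','side']:
    img,W=cloud(n); save(n,img); np.savez('/tmp/'+n,img=img,W=W)
    print(n,np.array(arm.camera_info(n)['world_from_camera']).round(2).tolist())
print(arm.state())
E
```

```text
pics
scene [[-0.88, -0.35, 0.33, 0.93], [0.48, -0.63, 0.61, 0.69], [-0.01, 0.69, 0.72, 0.91], [0.0, 0.0, 0.0, 1.0]]
side [[0.79, 0.31, -0.53, -0.08], [-0.61, 0.42, -0.67, -0.81], [0.01, 0.86, 0.52, 0.72], [0.0, 0.0, 0.0, 1.0]]
{'clock': 0.1, 'joint_positions': array([-3.69000958e-02,  2.64678852e-01,  1.60524328e+00,  1.52761907e-06,
        1.27369146e+00, -3.68887517e-02]), 'dq': array([-1.82289237e-03,  2.12215056e-04, -2.45863280e-03,  7.72138417e-05,
        4.30987250e-04,  1.31790625e-03]), 'tau': array([ 2.96398039e-04, -5.16707003e+01, -3.68589377e+01,  1.30520286e-05,
        6.22219843e-03,  5.24967299e-05]), 'tcp_pos': array([6.74341088e-01, 2.29192187e-05, 2.30082663e-01]), 'tool_rot': array([ 7.07110590e-01,  7.07102251e-01, -6.87133642e-04, -7.40876416e-04]), 'force': array([ 0.46433457, -0.17293853,  0.02421433]), 'wrist_torque': array([-0.11442632, -0.0425425 ,  0.00331994]), 'finger_force': 0.0, 'finger_gap': 0.08542490280676224}
```

View pics/scene.png

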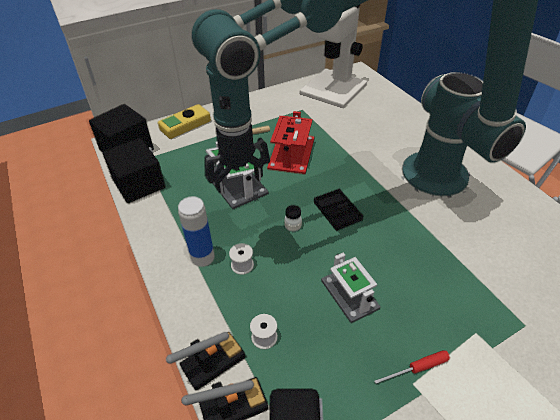

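View pics/side.png

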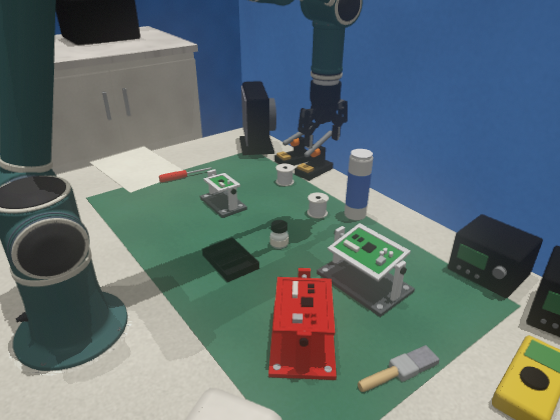

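The side view shows the grey large holder at about (368,265). Its frame is at (368,248) and its uprights at (340,232) and (400,275). There are three candidates:
- The grey holder at (368,265) is the larger grey one, so it fits.
- The grey holder at (223,190) is smaller.
- The red one at (303,320) is a decoy.

Next I measure the target and confirm it in a crop.

```bash
python3 - <<'E'
from h import *
D=np.load('/tmp/side.npz'); img,W=D['img'],D['W']
save('crop',cv2.resize(img[205:320,300:450],None,fx=5,fy=5,interpolation=cv2.INTER_CUBIC)[:575])
for u,v in [(330,265),(365,228),(408,240),(375,275),(340,232),(398,268),(368,300),(320,272),(412,293),(223,185),(300,300),(400,364),(358,180),(279,235),(318,205)]:
    print(u,v,W[v,u].round(3))
for n,(r0,r1,c0,c1) in {'side':(215,315,310,425),'scene':(135,210,205,275)}.items():
    D=np.load(f'/tmp/{n}.npz'); img,W=D['img'],D['W']
    hsv=cv2.cvtColor(img,cv2.COLOR_RGB2HSV)
    m=np.zeros(img.shape[:2],bool); m[r0:r1,c0:c1]=1
    grey=m&(hsv[...,1]<60)
    P=W[grey]; P=P[np.isfinite(P[:,0])]
    for lo,hi in [(.006,.02),(.1,.118),(.03,.15)]:
        Q=P[(P[:,2]>lo)&(P[:,2]<hi)&(abs(P[:,0]-.6)<.5)]
        if len(Q)>5:
            print(n,lo,len(Q),'range',Q.min(0).round(3),Q.max(0).round(3),cv2.minAreaRect(Q[:,:2].astype(np.float32)*1000))
E
```

```text
330 265 [ 0.555 -0.179  0.013]
365 228 [ 0.632 -0.211  0.109]
408 240 [ 0.811 -0.214 -0.   ]
375 275 [ 0.539 -0.331  0.091]
340 232 [ 0.578 -0.181  0.103]
398 268 [ 0.58  -0.356  0.106]
368 300 [ 0.539 -0.322  0.014]
320 272 [ 0.519 -0.183  0.011]
412 293 [ 0.647 -0.359  0.002]
223 185 [0.495 0.22  0.083]
300 300 [ 0.358 -0.3    0.098]
400 364 [ 0.453 -0.483  0.021]
358 180 [ 0.76  -0.058  0.134]
279 235 [ 0.506 -0.036  0.044]
318 205 [0.685 0.016 0.045]
side 0.006 2370 range [ 0.517 -0.367  0.006] [0.798 0.033 0.02 ] ((628.1832885742188, -179.42605590820312), (420.0419921875, 203.76185607910156), 63.81527328491211)
side 0.1 812 range [ 0.559 -0.365  0.1  ] [ 0.647 -0.168  0.114] ((602.8325805664062, -264.83648681640625), (81.99137115478516, 196.7333526611328), 4.299455642700195)
side 0.03 1703 range [ 0.525 -0.365  0.03 ] [ 0.647 -0.168  0.114] ((587.1123046875, -266.0113220214844), (113.57902526855469, 196.73150634765625), 4.35977840423584)
scene 0.006 841 range [ 0.442 -0.529  0.006] [ 0.654 -0.163  0.02 ] ((535.9317626953125, -322.07568359375), (368.46356201171875, 203.18441772460938), 72.18937683105469)
scene 0.1 173 range [ 0.561 -0.356  0.1  ] [ 0.648 -0.167  0.113] ((604.0259399414062, -260.82781982421875), (79.40919494628906, 189.98219299316406), 3.43300461769104)
scene 0.03 379 range [ 0.443 -0.356  0.03 ] [ 0.648 -0.164  0.113] ((569.1697998046875, -248.8020782470703), (171.76329040527344, 207.1346435546875), 67.55094909667969)
```

View pics/crop.png

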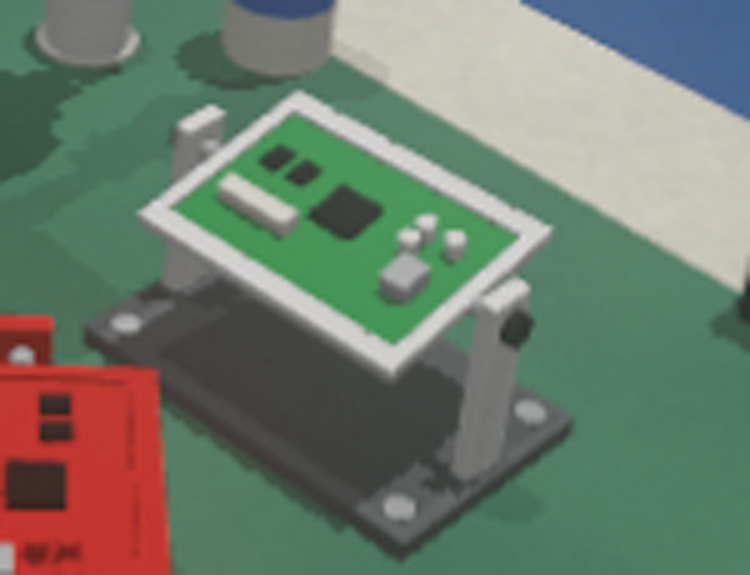

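The crop confirms it: this is the grey holder with the white frame and a green board, components up, with the far edge (world +x) slightly raised. I'll fit the holder yaw, hinge centre and frame angle.

```bash
cat >> h.py <<'E'
def fit(name='side',C=(.587,-.266),yaw=.0755):
    """local (x',y',z) of grey/white pixels around the large holder"""
    img,W=cloud(name); c,s=np.cos(yaw),np.sin(yaw)
    q=W-np.array([C[0],C[1],0]); return img,np.stack([q[...,0]*c+q[...,1]*s,-q[...,0]*s+q[...,1]*c,W[...,2]],-1)
E
python3 - <<'E'
from h import *
from scipy.spatial.transform import Rotation as R
for n in ['side','scene']:
    img,L=fit(n); V=cv2.cvtColor(img,cv2.COLOR_RGB2HSV)
    ok=np.isfinite(L[...,0])&(abs(L[...,0])<.075)&(abs(L[...,1])<.11)
    g=ok&(V[...,1]<60)
    up=L[g&(abs(L[...,1])>.082)&(L[...,2]>.103)&(L[...,2]<.118)]
    for s in (-1,1):
        u=up[np.sign(up[:,1])==s]
        if len(u): print(n,'upright top',s,len(u),u.min(0).round(4),u.max(0).round(4),u.mean(0).round(4))
    b=L[ok&(L[...,2]>.006)&(L[...,2]<.017)&(abs(L[...,0])<.07)]
    print(' base',np.percentile(b,[1,99],axis=0).round(4).tolist(),len(b))
    f=L[ok&(abs(L[...,1])<.073)&(L[...,2]>.06)&(L[...,2]<.14)&(abs(L[...,0])>.03)]
    A=np.c_[f[:,0],f[:,1],np.ones(len(f))]; k=np.linalg.lstsq(A,f[:,2],rcond=None)[0]
    r=f[:,2]-A@k; print(' frame plane slope',k.round(4),'res',r.std().round(4),len(f),np.percentile(f,[1,99],axis=0).round(4).tolist())
print(np.array(arm.camera_info('wrist')['hand_eye']).round(3).tolist())
for dx in (-.12,-.05,.05,.1):
  for z in (.05,.1,.2):
    q=(R.from_euler('z',.0755)*R.from_quat([1,0,0,0])).as_quat()
    j=arm.solve_ik([.587+dx,-.266,z],q); print(dx,z,None if j is None else np.round(j,2))
E
```

```text
side upright top -1 66 [-0.016  -0.0979  0.1031] [ 0.0108 -0.0824  0.1136] [-0.0039 -0.0888  0.1085]
side upright top 1 47 [-0.0142  0.083   0.1031] [0.0122 0.0932 0.1129] [-0.0013  0.0871  0.1087]
 base [[-0.0647, -0.0967, 0.0066], [0.0574, 0.0952, 0.0165]] 2273
 frame plane slope [ 0.2017 -0.0037  0.0988] res 0.0021 1151 [[-0.0565, -0.0722, 0.083], [0.0538, 0.0714, 0.1119]]
scene upright top -1 5 [ 0.0089 -0.0948  0.103 ] [ 0.0139 -0.0842  0.1112] [ 0.0121 -0.0897  0.1069]
scene upright top 1 34 [-0.0101  0.0839  0.1031] [0.0161 0.0978 0.112 ] [0.0025 0.0911 0.1078]
 base [[-0.0591, -0.0648, 0.0063], [0.0655, 0.1007, 0.0152]] 832
 frame plane slope [ 0.2125 -0.0132  0.0962] res 0.0022 131 [[-0.0394, -0.0725, 0.0862], [0.0574, 0.0726, 0.1112]]
[[0.0, 0.952, 0.307, 0.078], [1.0, -0.0, 0.0, 0.001], [0.0, 0.307, -0.952, -0.143], [0.0, 0.0, 0.0, 1.0]]
-0.12 0.05 [-0.56  0.19  2.06 -0.    0.89  0.93]
-0.12 0.1 [-0.56  0.13  2.03 -0.    0.99  0.93]
-0.12 0.2 [-0.56  0.03  1.93 -0.    1.18  0.93]
-0.05 0.05 [-0.5   0.3   1.93 -0.    0.92  0.99]
-0.05 0.1 [-0.5   0.24  1.89 -0.    1.01  0.99]
-0.05 0.2 [-0.5   0.14  1.81 -0.    1.19  0.99]
0.05 0.05 [-0.43  0.44  1.72 -0.    0.98  1.06]
0.05 0.1 [-0.43  0.39  1.69 -0.    1.06  1.06]
0.05 0.2 [-0.43  0.31  1.6  -0.    1.23  1.06]
0.1 0.05 [-0.4   0.52  1.6  -0.    1.02  1.09]
0.1 0.1 [-0.4   0.47  1.57 -0.    1.1   1.09]
0.1 0.2 [-0.4   0.4   1.49 -0.    1.26  1.09]
```

```bash
cat >> h.py <<'E'
from scipy.spatial.transform import Rotation as R
YAW=.0755; C=np.array([.587,-.266]); HZ=.095
Q=(R.from_euler('z',YAW+np.pi)*R.from_quat([1,0,0,0])).as_quat()
def pt(x,z,y=0):
    c,s=np.cos(YAW),np.sin(YAW); return np.array([C[0]+x*c-y*s,C[1]+x*s+y*c,z])
def go(x,z,v=.06,f=None):
    r=arm.move_straight(pt(x,z),Q,max_speed=v,force_limit=f)
    s=arm.state(); print('t',round(s['clock'],2),'x,z',round(x,4),round(z,4),'F',s['force'].round(1),'stopped' if r else ''); return r
E
python3 - <<'E'
from h import *
arm.command_gripper(0.0)
arm.movep(pt(-.061,.23),Q)
go(-.063,.115,.12)
for th in np.arange(.05,.96,.15):
    r=50e-3; x=-r*np.cos(th)-.004*np.sin(th)-.011; z=HZ-r*np.sin(th)+.004*np.cos(th)
    if go(x,z,.05,7): break
img,L=fit('side'); save('p1',img[180:330,280:480].repeat(3,0).repeat(3,1))
E
```

```text
t 3.92 x,z -0.063 0.115 F [0.6 0.6 1. ] 
t 4.44 x,z -0.0611 0.0965 F [-0.1 -0.2 -0.6] 
t 4.74 x,z -0.0608 0.089 F [-0.4 -0.4 -0.3] 
t 5.04 x,z -0.0593 0.0816 F [-0.4 -0.2  0.4] 
t 5.34 x,z -0.0568 0.0745 F [0.1 0.5 0.6] 
t 5.64 x,z -0.0532 0.0679 F [-0.1 -1.   0.6] 
t 5.94 x,z -0.0487 0.0619 F [-0.2  0.5 -0.1] 
t 6.24 x,z -0.0433 0.0567 F [ 0.3 -1.   0.2]
```

View pics/p1.png

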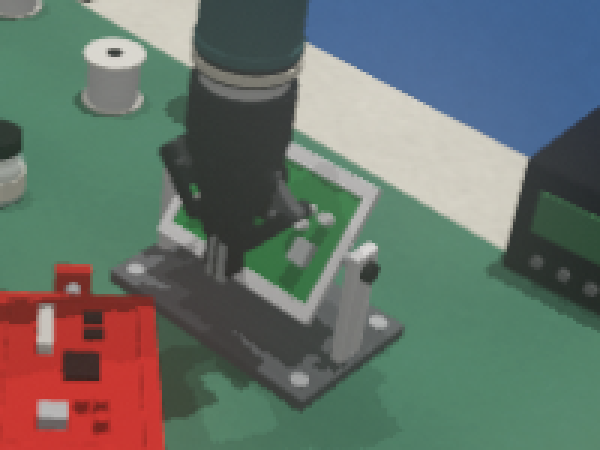

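The frame is tilted about 55° with the components toward the robot, and forces were near zero. Next I go over the top to the far side and sweep the raised edge from the solder side.

```bash
python3 - <<'E'
from h import *
go(-.075,.065,.08); go(-.075,.25,.2)
img,L=fit('side')
ok=np.isfinite(L[...,0])&(abs(L[...,0])<.07)&(abs(L[...,1])<.07)&(L[...,2]>.03)&(L[...,2]<.16)
f=L[ok]; k=np.linalg.svd(f-f.mean(0),full_matrices=False)[2][2]
th=np.arctan2(abs(k[0]),abs(k[2])); print('tilt',th,k.round(3),len(f),np.percentile(f,[1,99],axis=0).round(3).tolist())
if .6<th<1.3:
    go(.085,.25,.2); go(.085,.125,.12)
    for t in np.arange(th-.15,2.66,.15):
        x=(.056 if t<np.pi/2 else .050)*np.cos(t)+.004*np.sin(t)+.011; z=HZ+.050*np.sin(t)-.004*np.cos(t)
        if go(x,z,.05,7): break
img,L=fit('side'); save('p2',img[180:330,280:480].repeat(3,0).repeat(3,1))
E
```

```text
t 6.85 x,z -0.075 0.065 F [-0.5 -0.4 -0.2] 
t 7.92 x,z -0.075 0.25 F [-0.   0.  -0.5] 
tilt 0.9150763187200801 [-0.793  0.014  0.61 ] 2736 [[-0.036, -0.069, 0.055], [0.031, 0.068, 0.142]]
t 8.93 x,z 0.085 0.25 F [-0.   0.  -0.4] 
t 10.12 x,z 0.085 0.125 F [-0.2  0.1 -0.3] 
t 10.88 x,z 0.0542 0.1267 F [ 0.2  0.2 -1. ] 
t 11.19 x,z 0.0483 0.1322 F [-0.2  0.8 -0.2] 
t 11.5 x,z 0.0416 0.1368 F [-0.2  0.8 -0.4] 
t 11.82 x,z 0.0343 0.1405 F [ 0.5 -0.2 -0.1] 
t 12.13 x,z 0.0264 0.1431 F [0.4 0.6 0.1] 
t 12.45 x,z 0.0181 0.1447 F [-0.5 -1.2 -0.2] 
t 12.76 x,z 0.0103 0.1452 F [-0.3 -0.2  0.7] 
t 13.06 x,z 0.0028 0.1445 F [ 0.2  0.2 -0.1] 
t 13.36 x,z -0.0045 0.1427 F [-0.2  0.8 -0.3] 
t 13.66 x,z -0.0115 0.1398 F [-0.  -0.1 -0.2] 
t 13.96 x,z -0.0179 0.136 F [-0.3 -0.8 -0.6] 
t 14.26 x,z -0.0237 0.1312 F [-0.6 -0.6  0.1] 
t 14.56 x,z -0.0287 0.1256 F [ 0.3 -1.  -0.5]
```

View pics/p2.png

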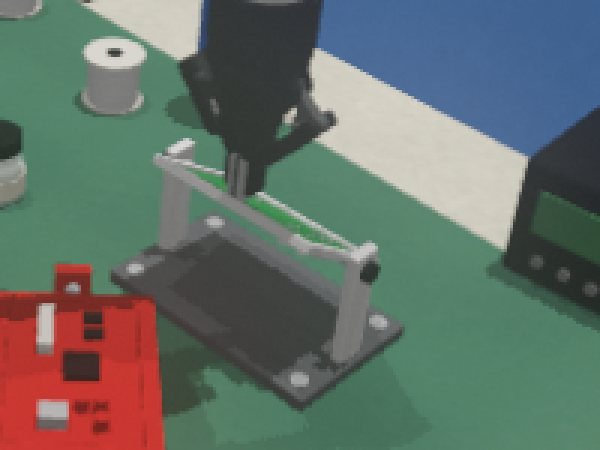

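The frame is at about 150°, solder side up, with the near edge still high. I lift off and press that bar down from above.

```bash
python3 - <<'E'
from h import *
go(-.022,.15,.1); go(-.051,.15,.1)
go(-.051,.105,.05,6); go(-.051,.0965,.02,6)
print(arm.state()['tcp_pos'])
go(-.051,.16,.1); go(-.12,.30,.2)
img,L=fit('side'); save('p3',img[180:330,280:480].repeat(3,0).repeat(3,1))
ok=np.isfinite(L[...,0])&(abs(L[...,0])<.056)&(abs(L[...,1])<.07)&(L[...,2]>.06)&(L[...,2]<.14)
f=L[ok]; k=np.linalg.svd(f-f.mean(0),full_matrices=False)[2][2]; print('normal',k.round(3),len(f))
V=cv2.cvtColor(img,cv2.COLOR_RGB2HSV)
b=L[np.isfinite(L[...,0])&(abs(L[...,0])<.07)&(abs(L[...,1])<.11)&(L[...,2]>.006)&(L[...,2]<.017)]
print('base',np.percentile(b,[1,99],axis=0).round(4).tolist())
E
```

```text
t 15.01 x,z -0.022 0.15 F [ 0.1  0.3 -0.9] 
t 15.45 x,z -0.051 0.15 F [0.  0.6 0. ] 
t 16.5 x,z -0.051 0.105 F [ 0.2 -0.1  0.3] 
t 16.88 x,z -0.051 0.0965 F [-0.9  0.6  5.2] stopped
[ 0.53635574 -0.27012607  0.09904189]
t 17.65 x,z -0.051 0.16 F [-0.2 -0.4  0. ] 
t 18.58 x,z -0.12 0.3 F [-0.6  0.6  0. ] 
normal [ 0.002 -0.003 -1.   ] 1887
base [[-0.0641, -0.0969, 0.0066], [0.0575, 0.0948, 0.0166]]
```

View pics/p3.png

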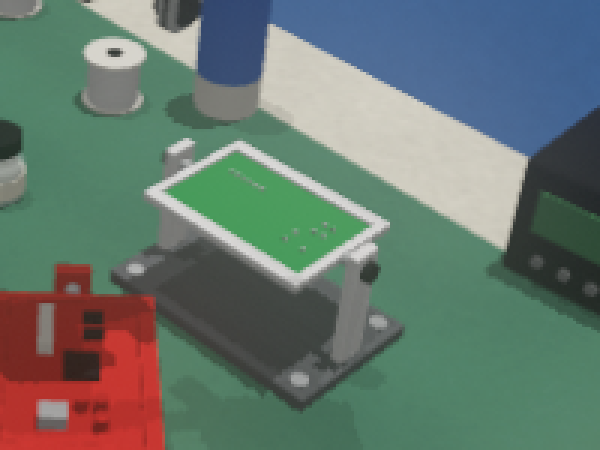

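The board is level with the solder side (pins only) up, the holder has not moved, and the robot is clear.

```bash
python3 -c "
from station import arm
arm.hold(.3); print(arm.close_job())"
```

```text
the job is handed in; nothing more can be done
None
```

The larger board now lies level with its solder side up and its holder where it was; the job was handed in at about 19 s of the 51 s allowed, and no verdict was returned.

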